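# Put two light-sensitive vials away in a flap-covered dark crate

### The arm

A 7-joint arm with a two-finger parallel gripper is mounted at the origin on the work surface. World frame = base frame: x ahead of the robot, y to its left, z up, the work surface at z = 0. Lengths are in m, angles in degrees, forces in N, time in s.
With the tool pointing down it reaches from about 0.425 to 0.875 m from the base axis. Payload 4.7 kg.
Tool frame: the origin (TCP) lies midway between the tips of the shut fingers; the grasp point (between the pads) lies 19 mm behind it; z points along the fingers, y is the direction in which the jaws open and shut (so a half turn about z gives the same grasp; the last joint's range is limited). The gripper opens to 87 mm and grips with 3 to 60 N. Pads are 19 mm wide; open, the fingers measure 117 mm over their backs; the gripper's body (75 mm by 190 mm) begins 51 mm behind the grasp point.
Start: joints at [-62.676, 18.392, -4.016, 83.108, 1.295, 78.541, -3.26], TCP at [0.29, 0.582, 0.223] pointing down, gripper open.
Joint ranges: [-163.93, 163.93], [-17.29, 119.83], [-79.2, 71.16], [3.27, 140.29], [-89.18, 269.18], [5.43, 117.66], [-154.24, 154.24]. Speed limits (degrees/s): [147.25, 147.25, 180, 180, 180, 180, 180].

### API

Orientations are given as [roll, pitch, yaw] about the fixed x, y, z axes, in that order (R = Rz(yaw) Ry(pitch) Rx(roll)).
In Python, from rig import read_state, grab_frame, close_job, trace, mark_of gives the robot as it stands.
- The arm moves only by the tool jog_arm, never from a script. Its arguments are lists of equal length, an entry for each row: "dp": the shift along the world's x, y, z in mm, a list of three; "rotation": the turn, a rotation vector about the world's x, y, z in rad, a list of three; "grip": the opening, from -1 (shut) to 1 (fully open). A call has exactly 8 rows; each row shifts and turns the pose as measured when the row begins; what a row does not reach is not made up. A row lasts 1/10 s, in which the tool goes at most 50 mm and 8.59 degrees, less where a joint would pass 70% of its speed; a pose out of reach is approached as far as the arm can. A call is refused whole if a number of a shift passes 50 or a number of a turn 0.15, either way. A call with a gripper value outside its range is refused whole. The fingers move at their own pace and stop on an object; "squeeze" is the grip in N (left out, the last holds). Time passes only in rows, so rows that do not move let the fingers close, or fill a call up. It gives the time, the measured TCP pose, the force and the opening at its end, in the units of the state.
- read_state(): the state, without advancing time (a new reading comes with each control period).
- grab_frame(name): name is "scene" or "side" or "wrist"; returns a dict with "color" (400x640x3 uint8, red, green, blue), "z_map" (400x640 float32, m along the optical axis (not along the pixel's ray), 0 where there is no reading), "fx", "fy", "cx", "cy" (pixels), "position" and "attitude" of the camera in the world. Camera axes: x right, y up, looking along -z (the intrinsics and any distortion apply to the point x, -y, -z); pixel columns grow to the right and rows downward; lengths in m; the calibration is good to about 2 mm. A picture is of the moment at which its call begins.
- close_job(): hands the job in, once; it reports no verdict.
Trained networks look in the newest picture that a camera, given by its name, has taken for a name from the list of things; names that differ only in an ending like _2 or _b are one class to them, and where a whole thing is asked for, a point or a joint stands for the part that bears it (a point fixed in the world has none). Each returns a list of dicts, best first, with "score" (0 to 1); they miss things now and then, are a little off and sometimes report something else, mostly with a low value. They report only what shows in the picture. A call takes as long as a camera call. They do not tell look-alikes from the thing itself.
- trace(camera, label): "pixels" (400x640 bool, what is visible of it) and "centre" ([row, column] in pixels, amid what is visible of it).
- mark_of(camera, label): "centre" ([row, column] in pixels: a listed point, or the origin of a listed thing).
The state is a dict: "time": time; "joint_positions": joint angles; "qd": joint speeds; "effort": joint torques, N m; "tool_pos": TCP position; "eef_rot": TCP orientation; "force": force on the tool from outside, world axes, zero at the start; "wrist_torque": the same for the moment, N m; "width": finger opening in m.
Only numpy, scipy, OpenCV 4.12 (cv2) and the standard library are available. Lean on these libraries where they do the work, as an engineer would, in place of code of your own. Each camera call takes 0.05 s, during which the arm holds its last target.

### The job

Put the two amber vials waiting on the bench away in the dark-storage crate, one in each of its two empty cells; the sprung flaps hide which cells are taken, so feel gently through them with the closed fingertips. Set each vial upright on the flaps of an empty cell and press it gently down through them until it stands upright on the cell's floor. Do not knock a vial over or disturb the other things on the bench.

Things in the scene. Friction and masses are not known exactly. Their poses are not given: they have to be found in the camera images.
- crate: Dark-storage crate: fixed grey box 146 (its x) by 154 (y) by 101 mm high, 2 rows (along x, pitch 68) of 2 cells (along y, pitch 72). Origin: centre of its underside; x from near to far row, y left, z up. 8 mm partition walls reach the top; rubber-lined floor 5 mm thick; a grip stands out 22 mm at each y end. Two cells are empty; two hold a standing vial (same kind), cap top 34 mm below the crate's top, hidden by flaps.
- cell0 (a point): Cell 0 (near right; crate x -34, y -36 mm): centre of its port, level with the crate's top, axes as the crate. Each port, 60 (x) by 64 mm (y), is shut by two opaque flaps 28.5 long (x), 60 wide, 3 mm thick, with a slippery 5 mm round lip, tops flush, hinged on its near and far edges; they swing down 86 degrees and spring back.
- cell0_floor (a point): Centre of the floor of cell 0, 96 mm below its port centre.
- cell1 (a point): Cell 1 (near left; crate x -34, y +36 mm): centre of its port, level with the crate's top, axes as the crate. All cells: Bare shut fingertips part a pair at its middle with about 1 to 3 N and slip off them as they rise. A vial set upright on the middle of a shut pair stays standing there.
- cell1_floor (a point): Centre of the floor of cell 1, 96 mm below its port centre.
- cell2 (a point): Cell 2 (far right; crate x +34, y -36 mm): centre of its port, level with the crate's top, axes as the crate. All cells: A standing vial goes through when pushed down on its cap with a few newtons (under 8 N) and then slides down between the flaps; below their tips they spring shut over it.
- cell2_floor (a point): Centre of the floor of cell 2, 96 mm below its port centre.
- cell3 (a point): Cell 3 (far left; crate x +34, y +36 mm): centre of its port, level with the crate's top, axes as the crate. Flaps as described at cells 0 to 2.
- cell3_floor (a point): Centre of the floor of cell 3, 96 mm below its port centre.
- vialA_mid (a point): Waiting vial A, loose, 0.09 to 0.15 kg: amber glass body 44 mm across and 38 mm tall, sloping shoulder up to 46 mm, black cap 28 mm across from 46 to 62 mm (flat top). This point is on its axis half-way up, 31 mm above its underside and 31 mm below the cap's top; z is its axis (up).
- vialB_mid (a point): Waiting vial B, loose, 0.09 to 0.15 kg: amber glass body 44 mm across and 38 mm tall, sloping shoulder up to 46 mm, black cap 28 mm across from 46 to 62 mm (flat top). This point is on its axis half-way up, 31 mm above its underside and 31 mm below the cap's top; z is its axis (up).
- beaker: Bystander, leave alone. Clear glass beaker, 76 mm across, 95 mm tall; origin under its centre.
- washbottle: Bystander, leave alone. White plastic bottle, 72 mm across, 170 mm tall; origin under its centre.
- reagent: Bystander, leave alone. Large amber bottle, 84 mm across, 150 mm tall; origin under its centre.
- petri: Bystander, leave alone. Glass dish, 90 mm across, 16 mm tall; origin under its centre.
- scoop: Bystander, leave alone. Steel spoon lying flat along its x, 170 mm long; origin under its centre.
- jar: Bystander, leave alone. White screw-top jar, 60 mm across, 70 mm tall; origin under its centre.
Things that resemble listed ones, but are neither listed nor needed, are in the scene too. What is shaped like the part that bears vialA_mid but purple is not meant.

How it is judged:
By the outcome, as a careful person would: the job done as asked, in the order asked, and still so for the second after the job is handed in, with the robot touching nothing.
It also fails if it takes over 72 s, if anything falls off the work surface, if the arm or the gripper's body presses on something with over 40 N, if the wrist force passes 120 N, or if a joint passes its speed limit or range.

## Working session

There is one attempt and no reset: what is moved stays moved. The work goes in short steps, Python scripts to look and compute and a tool call to move; the robot and the scene stay as the last step left them, time stands still between calls to the robot, and variables do not carry over. Pictures are saved under pics/ and viewed, and the job is handed in when it is done.

Besides the shell and the picture viewer there is one more tool, called as name(argument=value, ...) on one line, values as JSON. jog_arm: Moves the arm, as the interface text tells. Its arguments: {"type":"object","properties":{"dp":{"type":"array","items":{"type":"array","items":{"type":"number"}}},"rotation":{"type":"array","items":{"type":"array","items":{"type":"number"}}},"grip":{"type":"array","items":{"type":"number"}},"squeeze":{"type":"number"}},"required":["dp","rotation","grip"]}

```bash
ls; mkdir -p pics; python3 - <<'E'
from rig import *
import cv2
print(read_state())
for n in ["scene","side","wrist"]:
    f=grab_frame(n); cv2.imwrite(f"pics/{n}0.png",f["color"][:,:,::-1]); print(n,f["fx"],f["fy"],f["cx"],f["cy"],f["position"],f["attitude"],[k for k in f])
    for l in ["vialA_mid","crate","cell0","cell1","cell2","cell3"]:
        print(l,[(round(d["score"],2),[round(float(x),1) for x in d["centre"]]) for d in mark_of(n,l)])
E
```

```text
pics
{'time': 0.0, 'joint_positions': array([-62.67586552,  18.43860193,  -4.01466206,  83.17357261,
         1.29351561,  78.54038734,  -3.25977766]), 'qd': array([ 0.09990295,  0.00296022, -0.00220785,  0.03317372, -0.02983872,
        0.09536787,  0.07552292]), 'effort': array([ 3.14972767e-04, -4.91296828e+01, -4.03628703e-01, -3.12520552e+01,
       -6.39105379e-02,  4.40708525e-02,  1.70129756e-04]), 'tool_pos': array([0.28999757, 0.58111803, 0.22147822]), 'eef_rot': array([-1.79892592e+02,  4.50011018e-03,  1.53484691e+02]), 'force': array([-0.14048681, -0.45137564,  0.86798525]), 'wrist_torque': array([-0.02760885, -0.02117472, -0.01779844]), 'width': 0.08725893081634675}
scene 466.3502627489221 466.3502627489221 313.26122240211055 202.8123880029423 [ 0.88641723 -0.62655281  1.16484354] [32.76847246  0.86367433 28.94079989] ['color', 'z_map', 'fx', 'fy', 'cx', 'cy', 'position', 'attitude']
vialA_mid [(0.76, [301.2, 195.6]), (0.56, [281.5, 229.4])]
crate [(0.75, [184.1, 328.0]), (0.67, [190.0, 322.2])]
cell0 [(0.93, [164.2, 336.0]), (0.91, [183.2, 325.1]), (0.84, [172.5, 305.1
[... 861 characters left out ...]
)]
cell0 [(0.98, [177.2, 322.2]), (0.97, [170.1, 292.7]), (0.74, [183.6, 305.7]), (0.7, [160.5, 310.8])]
cell1 [(0.98, [177.2, 322.2]), (0.97, [170.1, 292.7]), (0.74, [183.6, 305.7]), (0.7, [160.5, 310.8])]
cell2 [(0.98, [177.2, 322.2]), (0.97, [170.1, 292.7]), (0.74, [183.6, 305.7]), (0.7, [160.5, 310.8])]
cell3 [(0.98, [177.2, 322.2]), (0.97, [170.1, 292.7]), (0.74, [183.6, 305.7]), (0.7, [160.5, 310.8])]
wrist 285.5572534758128 285.5572534758128 318.56080534713703 202.16902816593904 [0.23271098 0.61062309 0.3845699 ] [-1.39791608e+01  2.01746924e-03  6.35354160e+01] ['color', 'z_map', 'fx', 'fy', 'cx', 'cy', 'position', 'attitude']
vialA_mid []
crate []
cell0 []
cell1 []
cell2 []
cell3 []
```

View pics/scene0.png

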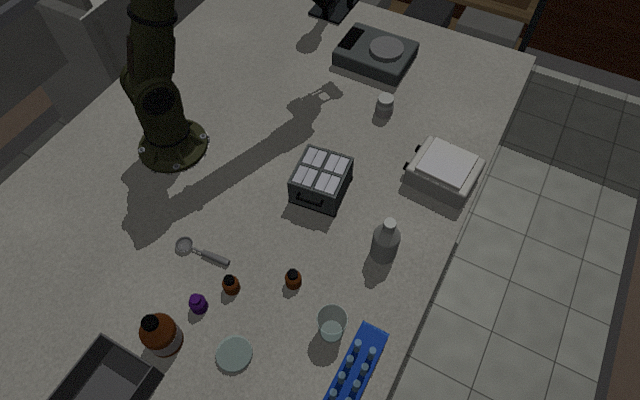

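View pics/side0.png

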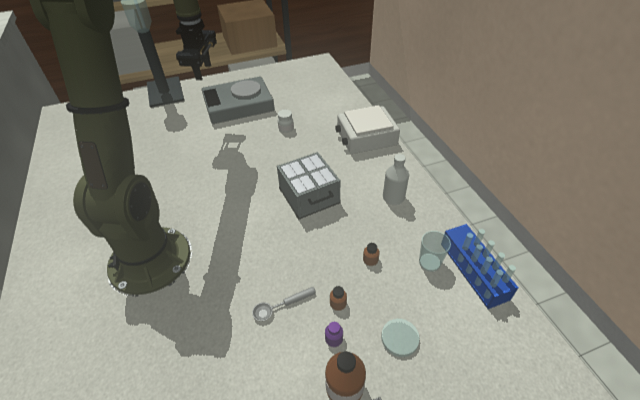

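View pics/wrist0.png

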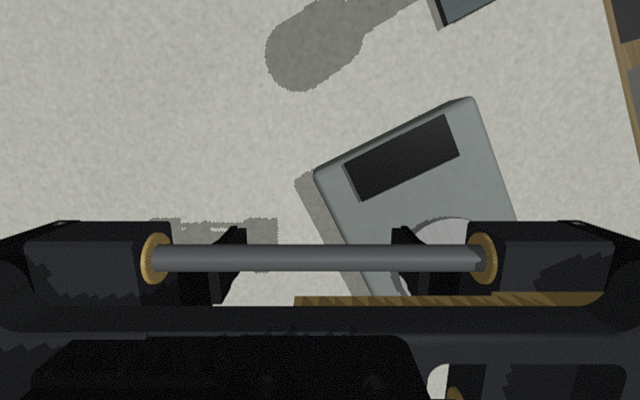

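```bash
cat > h.py <<'E'
from rig import *
import numpy as np, cv2
from scipy.spatial.transform import Rotation as R
def cloud(f):
    z=f["z_map"]; v,u=np.mgrid[0:z.shape[0],0:z.shape[1]]
    P=np.stack([(u-f["cx"])/f["fx"]*z,-(v-f["cy"])/f["fy"]*z,-z],-1)
    W=P@R.from_euler("xyz",f["attitude"],degrees=True).as_matrix().T+f["position"]
    W[z==0]=np.nan
    return W
def st():
    s=read_state(); print({k:np.round(s[k],4) for k in ["time","tool_pos","eef_rot","force","width","joint_positions"]})
E
python3 - <<'E'
from h import *
for n,vs,cr in [("scene",[(285,231),(279,293),(304,198)],(184,328)),("side",[(298,338),(253,371),(334,334)],(190,310))]:
    f=grab_frame(n); W=cloud(f); c=f["color"].astype(int)
    for r,k in vs:
        w=W[r-16:r+16,k-14:k+14].reshape(-1,3); cc=c[r-16:r+16,k-14:k+14].reshape(-1,3)
        w=w[np.isfinite(w[:,0])]
        top=w[(w[:,2]>.056)&(w[:,2]<.07)]
        body=w[(w[:,2]>.012)]
        (cx,cy),rad=cv2.minEnclosingCircle(top[:,:2].astype(np.float32)*1000)
        print(n,(r,k),"captop n",len(top),np.round(top.mean(0),4),"circ",round(cx,1),round(cy,1),round(rad,1),"zmax",w[:,2].max())
    r,k=cr
    w=W[r-55:r+40,k-50:k+50].reshape(-1,3)
    top=w[(w[:,2]>.09)&(w[:,2]<.115)]
    print("crate top",len(top),np.median(top[:,2]),cv2.minAreaRect((top[:,:2]*1000).astype(np.float32)))
    for l in ["crate","beaker","washbottle","reagent","petri","scoop","jar"]:
        t=trace(n,l)
        if t:
            w=W[t[0]["pixels"]]; w=w[w[:,2]>.008] 
            print(l,round(t[0]["score"],2),np.round(np.nanmin(w,0),3),np.round(np.nanmax(w,0),3))
E
```

```text
scene (285, 231) captop n 91 [ 0.4492 -0.3178  0.0614] circ 449.1 -317.8 14.6 zmax 0.06699647539713793
scene (279, 293) captop n 90 [ 0.5843 -0.2262  0.0618] circ 584.4 -226.2 14.5 zmax 0.06702682560132756
scene (304, 198) captop n 96 [ 0.4049 -0.4013  0.062 ] circ 403.5 -401.3 14.5 zmax 0.0693468086831368
crate top 2294 0.10057654540341898 ((504.9248962402344, 74.22210693359375), (146.45130920410156, 159.14340209960938), 6.811664581298828)
crate 0.56 [ 0.425 -0.028  0.008] [0.588 0.172 0.108]
beaker 0.9 [ 0.696 -0.331  0.008] [ 0.771 -0.256  0.1  ]
washbottle 0.76 [ 0.724 -0.07   0.008] [ 0.793 -0.006  0.175]
reagent 0.82 [ 0.35  -0.555  0.009] [ 0.429 -0.474  0.156]
petri 0.57 [ 0.51  -0.502  0.009] [ 0.597 -0.416  0.023]
scoop 0.97 [ 0.232 -0.299  0.008] [ 0.403 -0.251  0.025]
jar 0.89 [0.514 0.419 0.008] [0.57  0.476 0.075]
side (298, 338) captop n 99 [ 0.447  -0.3174  0.0605] circ 447.3 -317.4 14.0 zmax 0.06554667478024256
side (253, 371) captop n 72 [ 0.5822 -0.2253  0.061 ] circ 582.9 -223.9 14.0 zmax 0.06605360110032277
side (334, 334) captop n 115 [ 0.4027 -0.4006  0.0604] circ 403.0 -400.4 14.2 zmax 0.0660112859505021
crate top 1717 0.10003152748643407 ((503.4985656738281, 75.27439880371094), (146.97154235839844, 158.6087188720703), 6.76931619644165)
crate 0.84 [ 0.422 -0.028  0.008] [0.582 0.159 0.105]
beaker 0.75 [ 0.695 -0.33   0.008] [ 0.81  -0.254  0.099]
washbottle 0.7 [ 0.718 -0.069  0.008] [ 0.789 -0.005  0.173]
reagent 0.6 [ 0.342 -0.554  0.01 ] [ 0.425 -0.472  0.153]
petri 0.75 [ 0.507 -0.503  0.008] [ 0.593 -0.413  0.02 ]
scoop 0.68 [ 0.234 -0.3    0.008] [ 0.4   -0.25   0.022]
```

jog_arm(dp=[[16,-48,0],[16,-48,0],[16,-48,0],[16,-48,0],[16,-48,0],[16,-48,0],[16,-48,0],[16,-48,0]], rotation=[[0,0,0.145],[0,0,0.145],[0,0,0.145],[0,0,0.145],[0,0,0],[0,0,0],[0,0,0],[0,0,0]], grip=[-1,-1,-1,-1,-1,-1,-1,-1], squeeze=15)

```text
time: 2.65
tool_pos: [0.4101, 0.2063, 0.2212]
eef_rot: [179.8, -0.0, -172.2]
force: [0.2, 0.4, -0.7]
width: 0.0309
```

jog_arm(dp=[[14,-25,0],[14,-25,0],[14,-25,0],[14,-25,-10],[0,0,-15],[0,0,-15],[0,0,0],[0,0,0]], rotation=[[0,0,-0.017],[0,0,0],[0,0,0],[0,0,0],[0,0,0],[0,0,0],[0,0,0],[0,0,0]], grip=[-1,-1,-1,-1,-1,-1,-1,-1])

```text
time: 3.45
tool_pos: [0.4713, 0.0918, 0.1837]
eef_rot: [179.8, 0.4, -174.2]
force: [-0.3, -0.2, 0.5]
width: 0.0009
```

```bash
python3 - <<'E'
from h import *
st()
f=grab_frame("wrist"); W=cloud(f); cv2.imwrite("pics/w1.png",f["color"][:,:,::-1])
t=trace("wrist","crate"); 
m=(W[...,2]>.093)&(W[...,2]<.108)
print(m.sum(), np.nanmedian(W[m],0), cv2.minAreaRect((W[m][:,:2]*1000).astype(np.float32)))
for d in mark_of("wrist","cell0"):
    r,k=[int(round(x)) for x in d["centre"]]; print(round(d["score"],2),r,k,np.round(W[r,k],4))
# ray-plane for cells
for c in [(.4745,.0347),(.466,.1062),(.542,.0428),(.5335,.1143)]:
    A=R.from_euler("xyz",f["attitude"],degrees=True).as_matrix()
    p=A.T@(np.array([*c,.101])-f["position"]); print(c,"row",round(f["cy"]+f["fy"]*p[1]/p[2],1),"col",round(f["cx"]-f["fx"]*p[0]/p[2],1))
E
```

```text
{'time': np.float64(3.45), 'tool_pos': array([0.4713, 0.0918, 0.1837]), 'eef_rot': array([ 179.7573,    0.4163, -174.2132]), 'force': array([-0.3122, -0.2298,  0.5025]), 'width': np.float64(0.0009), 'joint_positions': array([-31.272 ,  -1.7988,  16.9805, 110.4263,   0.3672,  70.8469,
        81.3712])}
10710 [0.45863018 0.071449   0.10085425] ((463.4789733886719, 69.81396484375), (62.31174850463867, 153.48838806152344), 6.779232978820801)
0.96 202 336 [0.4672 0.107  0.0991]
0.78 203 255 [0.4844 0.0289 0.0668]
(0.4745, 0.0347) row 202.6 col 253.9
(0.466, 0.1062) row 201.2 col 335.4
(0.542, 0.0428) row 272.5 col 259.2
(0.5335, 0.1143) row 271.2 col 335.6
```

View pics/w1.png

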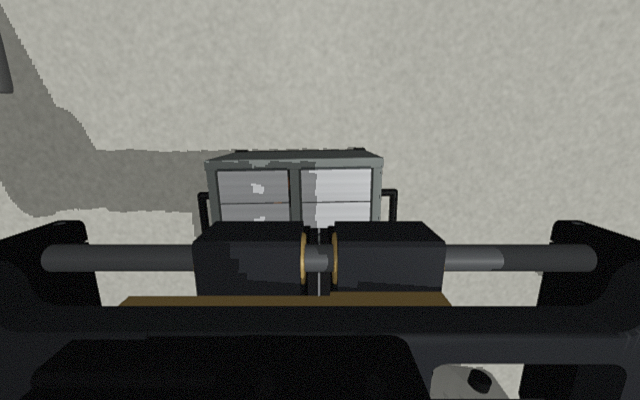

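jog_arm(dp=[[-5,15,-10],[0,0,-20],[0,0,-20],[0,0,-15],[0,0,-5],[0,0,0],[0,0,0],[0,0,0]], rotation=[[0,0,0.017],[0,0,0],[0,0,0],[0,0,0],[0,0,0],[0,0,0],[0,0,0],[0,0,0]], grip=[-1,-1,-1,-1,-1,-1,-1,-1])

```text
time: 4.4
tool_pos: [0.4654, 0.1173, 0.1134]
eef_rot: [179.5, 0.8, -172.5]
force: [-0.1, -1.7, 0.8]
width: 0.0003
```

```bash
cat >> h.py <<'E'
def need(x,y,z,yaw=-173.2):
    s=read_state(); print("t",round(s["time"],2),"F",np.round(s["force"],2),"T",np.round(s["wrist_torque"],2),"w",round(s["width"],4),"dp",np.round((np.array([x,y,z])-s["tool_pos"])*1000,1),
     "rv",np.round((R.from_euler("xyz",[180,0,yaw],degrees=True)*R.from_euler("xyz",s["eef_rot"],degrees=True).inv()).as_rotvec(),4),"tcp",np.round(s["tool_pos"],4),"qd",np.round(s["qd"],1))
E
python3 -c "
from h import *
need(.4665,.1065,.108)"
```

```text
t 4.4 F [-0.12 -1.69  0.79] T [-0.05  0.02  0.05] w 0.0003 dp [  1.1 -10.8  -5.4] rv [-0.0108  0.0124 -0.0129] tcp [0.4654 0.1173 0.1134] qd [-0.2 -0.3 -0.1 -0.5  0.1  0.1 -0.2]
```

jog_arm(dp=[[1,-5,0],[0,-2,0],[0,0,-3],[0,0,0],[0,0,0],[0,0,0],[0,0,0],[0,0,0]], rotation=[[-0.01,0.012,-0.01],[0,0,0],[0,0,0],[0,0,0],[0,0,0],[0,0,0],[0,0,0],[0,0,0]], grip=[-1,-1,-1,-1,-1,-1,-1,-1])

```text
time: 5.2
tool_pos: [0.468, 0.1098, 0.1121]
eef_rot: [179.9, 0.2, -173.1]
force: [0.1, -0.1, -0.3]
width: 0.0003
```

```bash
python3 -c "
from h import *
need(.4665,.1065,.108)"
```

```text
t 5.2 F [ 0.05 -0.14 -0.28] T [ 0.06  0.03 -0.01] w 0.0003 dp [-1.5 -3.3 -4.1] rv [-0.0014  0.0028 -0.0011] tcp [0.468  0.1098 0.1121] qd [-0.  -0.  -0.   0.1  0.1 -0.1  0.1]
```

jog_arm(dp=[[-1,-3,-5],[0,0,-5],[0,0,-5],[0,0,-5],[0,0,-5],[0,0,-5],[0,0,-5],[0,0,0]], rotation=[[0,0.002,0],[0,0,0],[0,0,0],[0,0,0],[0,0,0],[0,0,0],[0,0,0],[0,0,0]], grip=[-1,-1,-1,-1,-1,-1,-1,-1])

```text
time: 6.0
tool_pos: [0.467, 0.1067, 0.074]
eef_rot: [179.9, 0.1, -173.1]
force: [0.5, -0.2, -1.3]
width: 0.0006
```

```bash
python3 -c "
from h import *
need(.4665,.1065,.060)"
```

```text
t 6.0 F [ 0.51 -0.18 -1.35] T [ 0.08 -0.   -0.01] w 0.0006 dp [ -0.5  -0.2 -14. ] rv [-0.0017  0.001  -0.0012] tcp [0.467  0.1067 0.074 ] qd [-0.1 -0.   0.1 -0.3  0.1 -0.   0. ]
```

Through the flaps at 74 mm; the cap would be at 67 mm. Going on slowly.

jog_arm(dp=[[0,0,-2],[0,0,-2],[0,0,-2],[0,0,-2],[0,0,-2],[0,0,-1],[0,0,0],[0,0,0]], rotation=[[0,0,0],[0,0,0],[0,0,0],[0,0,0],[0,0,0],[0,0,0],[0,0,0],[0,0,0]], grip=[-1,-1,-1,-1,-1,-1,-1,-1])

```text
time: 6.8
tool_pos: [0.4669, 0.1067, 0.062]
eef_rot: [179.9, 0.1, -173.1]
force: [0.3, 0.8, 1.0]
width: 0.0005
```

```bash
python3 -c "
from h import *
need(.4665,.1065,.060)"
```

```text
t 6.8 F [0.25 0.8  1.  ] T [0.07 0.04 0.  ] w 0.0005 dp [-0.4 -0.2 -2. ] rv [-0.0015  0.0008 -0.0013] tcp [0.4669 0.1067 0.062 ] qd [-0.1 -0.  -0.   0.  -0.1 -0.1 -0. ]
```

jog_arm(dp=[[0,0,-2],[0,0,-2],[0,0,-2],[0,0,-1],[0,0,0],[0,0,0],[0,0,0],[0,0,0]], rotation=[[0,0,0],[0,0,0],[0,0,0],[0,0,0],[0,0,0],[0,0,0],[0,0,0],[0,0,0]], grip=[-1,-1,-1,-1,-1,-1,-1,-1])

```text
time: 7.6
tool_pos: [0.467, 0.1068, 0.0545]
eef_rot: [179.9, 0.1, -173.1]
force: [-0.0, 0.9, 0.4]
width: 0.0003
```

Cell 1 is empty. Next: rise and probe cell 0.

jog_arm(dp=[[0,0,10],[0,0,20],[0,0,20],[0,0,10],[3,-25,0],[3,-25,0],[2,-12,0],[0,0,0]], rotation=[[0,0,0],[0,0,0],[0,0,0],[0,0,0],[0,0,0],[0,0,0],[0,0,0],[0,0,0]], grip=[-1,-1,-1,-1,-1,-1,-1,-1])

```text
time: 8.4
tool_pos: [0.4749, 0.0438, 0.1199]
eef_rot: [179.9, 0.2, -173.0]
force: [0.0, 0.0, -0.3]
width: 0.0005
```

```bash
python3 -c "
from h import *
need(.4747,.035,.108)"
```

```text
t 8.4 F [ 0.    0.03 -0.29] T [ 0.08  0.02 -0.01] w 0.0005 dp [ -0.2  -8.8 -11.9] rv [-0.0024  0.0025 -0.0035] tcp [0.4749 0.0438 0.1199] qd [-0.  -0.2 -1.2  0.  -0.8  0.2 -0.5]
```

jog_arm(dp=[[0,-5,-4],[0,-3,-5],[0,0,-5],[0,0,-5],[0,0,-5],[0,0,-5],[0,0,-5],[0,0,-5]], rotation=[[-0.002,0.002,-0.003],[0,0,0],[0,0,0],[0,0,0],[0,0,0],[0,0,0],[0,0,0],[0,0,0]], grip=[-1,-1,-1,-1,-1,-1,-1,-1])

```text
time: 9.2
tool_pos: [0.4749, 0.0395, 0.0776]
eef_rot: [179.9, 0.0, -172.9]
force: [0.4, -0.7, 0.1]
width: 0.0002
```

```bash
python3 -c "
from h import *
need(.4747,.035,.060)"
```

```text
t 9.2 F [ 0.35 -0.72  0.13] T [ 0.06  0.01 -0.03] w 0.0002 dp [ -0.2  -4.5 -17.6] rv [-0.0015  0.0002 -0.0053] tcp [0.4749 0.0395 0.0776] qd [ 0.4  4.3 -0.1  2.9 -2.  -7.   1.6]
```

jog_arm(dp=[[0,-3,0],[0,-1,-2],[0,0,-2],[0,0,-2],[0,0,-2],[0,0,-2],[0,0,-2],[0,0,0]], rotation=[[0,0,-0.005],[0,0,0],[0,0,0],[0,0,0],[0,0,0],[0,0,0],[0,0,0],[0,0,0]], grip=[-1,-1,-1,-1,-1,-1,-1,-1])

```text
time: 10.0
tool_pos: [0.4755, 0.0352, 0.0682]
eef_rot: [179.8, 0.0, -173.2]
force: [0.1, -0.5, -0.7]
width: 0.0004
```

```bash
python3 -c "
from h import *
need(.4747,.035,.060)"
```

```text
t 10.0 F [ 0.07 -0.48 -0.69] T [ 0.02 -0.04  0.  ] w 0.0004 dp [-0.8 -0.2 -8.2] rv [-0.0029 -0.0002  0.0006] tcp [0.4755 0.0352 0.0682] qd [ 0.1 -0.5  0.1 -0.6  0.   1.   0. ]
```

jog_arm(dp=[[0,0,-1],[0,0,-2],[0,0,-2],[0,0,-2],[0,0,-2],[0,0,-2],[0,0,-2],[0,0,-2]], rotation=[[0,0,0],[0,0,0],[0,0,0],[0,0,0],[0,0,0],[0,0,0],[0,0,0],[0,0,0]], grip=[-1,-1,-1,-1,-1,-1,-1,-1])

```text
time: 10.8
tool_pos: [0.478, 0.0355, 0.0678]
eef_rot: [179.5, 0.0, -173.3]
force: [-6.2, -0.5, 18.7]
width: 0.0003
```

```bash
python3 -c "
from h import *
need(.4747,.035,.060)"
```

```text
t 10.8 F [-6.23 -0.54 18.67] T [-0.17  1.75  0.03] w 0.0003 dp [-3.3 -0.5 -7.8] rv [-0.0082 -0.0004  0.001 ] tcp [0.478  0.0355 0.0678] qd [ 0.3  0.3  0.1 -0.3 -0.6  0.3  0.7]
```

Cell 0 is taken (firm stop at 67.8 mm). Rising and moving to cell 2.

jog_arm(dp=[[0,0,6],[0,0,15],[0,0,20],[0,0,8],[20,2,0],[20,2,0],[20,2,0],[2,0,0]], rotation=[[0,0,0],[-0.004,0,0],[-0.004,0,0],[0,0,0],[0,0,0],[0,0,0],[0,0,0],[0,0,0]], grip=[-1,-1,-1,-1,-1,-1,-1,-1])

```text
time: 11.6
tool_pos: [0.5404, 0.0418, 0.1162]
eef_rot: [180.0, -0.1, -173.2]
force: [0.3, -1.1, 0.4]
width: 0.0008
```

```bash
python3 -c "
from h import *
need(.542,.043,.108)"
```

```text
t 11.6 F [ 0.27 -1.12  0.41] T [ 0.05 -0.    0.05] w 0.0008 dp [ 1.6  1.2 -8.2] rv [-0.0002 -0.0018  0.0002] tcp [0.5404 0.0418 0.1162] qd [ 0.8  1.6  0.2 -0.4 -0.7  1.8  0.8]
```

jog_arm(dp=[[1,1,-5],[0,0,-5],[0,0,-5],[0,0,-5],[0,0,-5],[0,0,-5],[0,0,-5],[0,0,-3]], rotation=[[0,0,0],[0,0,0],[0,0,0],[0,0,0],[0,0,0],[0,0,0],[0,0,0],[0,0,0]], grip=[-1,-1,-1,-1,-1,-1,-1,-1])

```text
time: 12.4
tool_pos: [0.5381, 0.0424, 0.0739]
eef_rot: [179.9, -0.3, -173.2]
force: [-0.0, -0.5, 0.0]
width: 0.0008
```

```bash
python3 -c "
from h import *
need(.542,.043,.060)"
```

```text
t 12.4 F [-0.03 -0.5   0.02] T [-0.05 -0.01 -0.07] w 0.0008 dp [  3.9   0.6 -13.9] rv [-0.0004 -0.0051  0.0006] tcp [0.5381 0.0424 0.0739] qd [ 0.4  2.1 -0.2  1.6 -1.1 -3.6  0.7]
```

jog_arm(dp=[[2,0,-1],[1,0,-2],[0,0,-2],[0,0,-2],[0,0,-1],[0,0,-1],[0,0,-1],[0,0,0]], rotation=[[0,-0.004,0],[0,0,0],[0,0,0],[0,0,0],[0,0,0],[0,0,0],[0,0,0],[0,0,0]], grip=[-1,-1,-1,-1,-1,-1,-1,-1])

```text
time: 13.2
tool_pos: [0.5411, 0.0424, 0.0625]
eef_rot: [180.0, -0.1, -173.2]
force: [-1.0, 0.0, -0.3]
width: 0.0007
```

```bash
python3 -c "
from h import *
need(.542,.043,.060)"
```

```text
t 13.2 F [-1.05  0.   -0.3 ] T [0.03 0.01 0.01] w 0.0007 dp [ 0.9  0.6 -2.5] rv [-0.0003 -0.0016  0.0006] tcp [0.5411 0.0424 0.0625] qd [-0.  -0.1 -0.  -0.2  0.1 -0.  -0. ]
```

Cell 2 is empty (tips 5 mm below where a cap stopped them). Now to vial B.

jog_arm(dp=[[0,0,15],[0,0,25],[0,0,25],[4,-30,20],[8,-45,0],[8,-45,0],[8,-45,0],[8,-45,0]], rotation=[[0,0,0],[0,0,0],[0,0,0],[0,0,0],[0,0,0],[0,0,0],[0,0,0],[0,0,0]], grip=[-1,-1,-1,-1,1,1,1,1])

```text
time: 14.0
tool_pos: [0.5786, -0.1643, 0.1602]
eef_rot: [179.8, 0.4, -172.2]
force: [1.0, 0.2, 0.0]
width: 0.0248
```

```bash
python3 -c "
from h import *
need(.583,-.2255,.1)"
```

```text
t 14.0 F [1.03 0.16 0.04] T [ 0.02 -0.04  0.02] w 0.0248 dp [  4.4 -61.2 -60.2] rv [-0.0046  0.0058 -0.0179] tcp [ 0.5786 -0.1643  0.1602] qd [ 37.2  25.1  14.4 -28.1 -16.3   6.7  53.8]
```

jog_arm(dp=[[1,-30,0],[0,-10,-5],[0,0,-10],[0,0,-15],[0,0,-8],[0,0,-4],[0,0,0],[0,0,0]], rotation=[[-0.005,0.006,-0.018],[0,0,0],[0,0,0],[0,0,0],[0,0,0],[0,0,0],[0,0,0],[0,0,0]], grip=[1,1,1,1,1,1,1,1])

```text
time: 14.8
tool_pos: [0.5792, -0.205, 0.117]
eef_rot: [180.0, 0.0, -173.2]
force: [-0.1, -0.1, 0.4]
width: 0.0846
```

```bash
python3 -c "
from h import *
need(.583,-.2255,.012)
f=grab_frame('wrist'); W=cloud(f); cv2.imwrite('pics/w2.png',f['color'][:,:,::-1])
t=trace('wrist','vialB_mid')
for d in t:
    w=W[d['pixels']]; w=w[(w[:,2]>.057)&(w[:,2]<.07)]; print(d['score'],d['centre'],len(w),w.min(0) if len(w) else 0,w.max(0) if len(w) else 0)
"
```

```text
t 14.8 F [-0.09 -0.12  0.38] T [0.04 0.01 0.02] w 0.0846 dp [   3.8  -20.5 -105. ] rv [-0.0007  0.0006  0.0007] tcp [ 0.5792 -0.205   0.117 ] qd [-0.5  0.  -0.5  0.4 -0.2 -0.1  0. ]
0.94 [204.2, 295.1] 926 [ 0.56998162 -0.2389943   0.05733984] [ 0.59753444 -0.21175929  0.06423495]
```

View pics/w2.png

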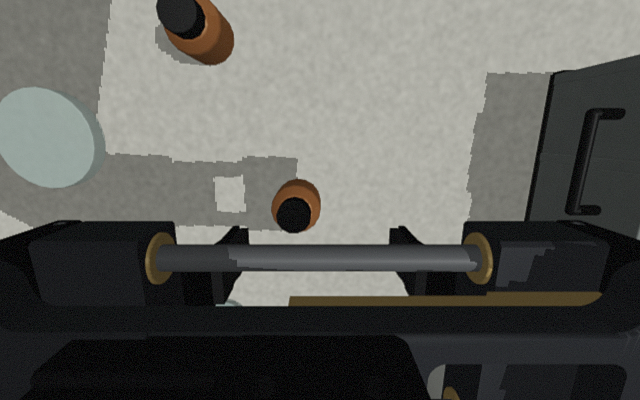

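jog_arm(dp=[[2,-8,0],[2,-7,-5],[0,-2,-10],[0,0,-10],[0,0,-8],[0,0,-4],[0,0,0],[0,0,0]], rotation=[[0,0,0],[0,0,0],[0,0,0],[0,0,0],[0,0,0],[0,0,0],[0,0,0],[0,0,0]], grip=[1,1,1,1,1,1,1,1])

```text
time: 15.7
tool_pos: [0.5834, -0.2249, 0.077]
eef_rot: [-180.0, 0.1, -173.3]
force: [-0.2, -0.3, 0.2]
width: 0.0867
```

```bash
python3 -c "
from h import *
need(.5838,-.2254,.012)"
```

```text
t 15.7 F [-0.21 -0.26  0.24] T [ 0.07 -0.    0.02] w 0.0867 dp [  0.4  -0.5 -65. ] rv [0.0001 0.0011 0.0024] tcp [ 0.5834 -0.2249  0.077 ] qd [-0.1  0.2 -0.1  0.3 -0.2 -0.  -0. ]
```

jog_arm(dp=[[0,0,-12],[0,0,-14],[0,0,-14],[0,0,-10],[0,0,-6],[0,0,-3],[0,0,0],[0,0,0]], rotation=[[0,0,0.002],[0,0,0],[0,0,0],[0,0,0],[0,0,0],[0,0,0],[0,0,0],[0,0,0]], grip=[1,1,1,1,1,1,1,-0.2])

```text
time: 16.5
tool_pos: [0.583, -0.2241, 0.0122]
eef_rot: [180.0, 0.0, -173.2]
force: [0.3, -0.6, -0.1]
width: 0.0839
```

```bash
python3 -c "
from h import *
need(.5838,-.2254,.012)"
```

```text
t 16.5 F [ 0.26 -0.59 -0.06] T [-0.    0.03 -0.  ] w 0.0839 dp [ 0.8 -1.3 -0.2] rv [-0.0002  0.0003 -0.0005] tcp [ 0.583  -0.2241  0.0122] qd [-0.   0.1  0.1 -0.1 -0.1 -0.   0.1]
```

jog_arm(dp=[[1,-1,0],[0,0,0],[0,0,0],[0,0,0],[0,0,0],[0,0,0],[0,0,0],[0,0,0]], rotation=[[0,0,0],[0,0,0],[0,0,0],[0,0,0],[0,0,0],[0,0,0],[0,0,0],[0,0,0]], grip=[-1,-1,-1,-1,-1,-1,-1,-1], squeeze=15)

```text
time: 17.3
tool_pos: [0.5856, -0.2258, 0.0142]
eef_rot: [-179.9, 0.2, -173.2]
force: [-0.4, -0.5, 0.2]
width: 0.0437
```

```bash
python3 -c "
from h import *
need(.5838,-.2254,.012)"
```

```text
t 17.3 F [-0.38 -0.49  0.18] T [-0.02  0.   -0.  ] w 0.0437 dp [-1.8  0.4 -2.2] rv [ 0.0006  0.004  -0.0006] tcp [ 0.5856 -0.2258  0.0142] qd [ 0.1 -0.1  0.1  0.   0.  -0.1 -0. ]
```

jog_arm(dp=[[0,0,8],[0,0,20],[0,0,30],[0,0,30],[0,10,30],[-4,25,20],[-6,35,0],[-6,35,0]], rotation=[[0,0.003,0],[0,0,0],[0,0,0],[0,0,0],[0,0,0],[0,0,0],[0,0,0],[0,0,0]], grip=[-1,-1,-1,-1,-1,-1,-1,-1])

```text
time: 18.1
tool_pos: [0.5658, -0.1256, 0.1598]
eef_rot: [-179.8, -0.1, -173.9]
force: [0.2, 0.3, -1.0]
width: 0.0438
```

```bash
python3 -c "
from h import *
need(.542,.043,.150)"
```

```text
t 18.1 F [ 0.17  0.31 -1.02] T [ 0.08 -0.01 -0.02] w 0.0438 dp [-23.8 168.6  -9.8] rv [ 0.0044 -0.0016  0.0126] tcp [ 0.5658 -0.1256  0.1598] qd [-29.9 -21.2  -9.4  18.3  12.7  -3.7 -42.2]
```

jog_arm(dp=[[-4,35,0],[-5,35,0],[-5,35,0],[-4,25,0],[-2,12,0],[0,3,0],[0,0,0],[0,0,0]], rotation=[[0.004,-0.002,0.013],[0,0,0],[0,0,0],[0,0,0],[0,0,0],[0,0,0],[0,0,0],[0,0,0]], grip=[-1,-1,-1,-1,-1,-1,-1,-1])

```text
time: 18.9
tool_pos: [0.5441, 0.0272, 0.1641]
eef_rot: [180.0, 0.3, -173.0]
force: [-0.7, -0.7, -0.8]
width: 0.0434
```

```bash
python3 -c "
from h import *
need(.542,.043,.117)"
```

```text
t 18.9 F [-0.71 -0.68 -0.76] T [ 0.02 -0.03 -0.04] w 0.0434 dp [ -2.1  15.8 -47.1] rv [-0.001   0.0044 -0.0042] tcp [0.5441 0.0272 0.1641] qd [ 0.6  0.1  0.6 -0.2  0.4 -0.   0.3]
```

jog_arm(dp=[[-1,7,0],[-1,6,-4],[0,1,-10],[0,0,-10],[0,0,-6],[0,0,-3],[0,0,0],[0,0,0]], rotation=[[0,0.004,-0.004],[0,0,0],[0,0,0],[0,0,0],[0,0,0],[0,0,0],[0,0,0],[0,0,0]], grip=[-1,-1,-1,-1,-1,-1,-1,-1])

```text
time: 19.7
tool_pos: [0.5415, 0.0373, 0.1266]
eef_rot: [-179.9, -0.2, -173.6]
force: [0.2, -0.7, 0.1]
width: 0.0437
```

```bash
python3 -c "
from h import *
need(.542,.043,.117)
f=grab_frame('scene'); cv2.imwrite('pics/s3.png',cv2.resize(f['color'][100:240,240:420,::-1],None,fx=4,fy=4))"
```

```text
t 19.7 F [ 0.22 -0.75  0.08] T [ 0.05 -0.01 -0.  ] w 0.0437 dp [ 0.5  5.7 -9.6] rv [ 0.0015 -0.0026  0.0074] tcp [0.5415 0.0373 0.1266] qd [ 0.1  0.2  0.   0.1  0.  -0.1  0.1]
```

View pics/s3.png

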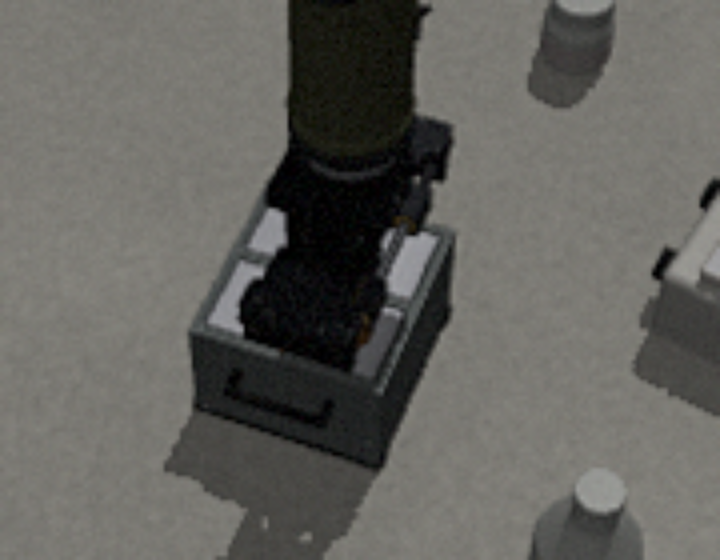

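jog_arm(dp=[[0,3,0],[0,2,0],[0,0,-2],[0,0,-2],[0,0,-2],[0,0,-1],[0,0,0],[0,0,0]], rotation=[[0.001,-0.002,0.007],[0,0,0],[0,0,0],[0,0,0],[0,0,0],[0,0,0],[0,0,0],[0,0,0]], grip=[-1,-1,-1,-1,-1,-1,-1,-1])

```text
time: 20.55
tool_pos: [0.5423, 0.0429, 0.1202]
eef_rot: [-180.0, 0.1, -173.2]
force: [-0.2, 0.4, -1.2]
width: 0.0437
```

```bash
python3 -c "
from h import *
need(.542,.043,.1155)"
```

```text
t 20.55 F [-0.18  0.43 -1.23] T [0.08 0.01 0.01] w 0.0437 dp [-0.3  0.1 -4.7] rv [-0.0002  0.0017 -0.0005] tcp [0.5423 0.0429 0.1202] qd [0.1 0.  0.1 0.2 0.  0.1 0. ]
```

jog_arm(dp=[[0,0,-1],[0,0,-1],[0,0,-1],[0,0,-1],[0,0,-1],[0,0,0],[0,0,0],[0,0,0]], rotation=[[0,0,0],[0,0,0],[0,0,0],[0,0,0],[0,0,0],[0,0,0],[0,0,0],[0,0,0]], grip=[-1,-1,-1,-1,-1,-1,-1,-1])

```text
time: 21.35
tool_pos: [0.5426, 0.0429, 0.1152]
eef_rot: [180.0, 0.1, -173.2]
force: [-1.0, -1.0, -0.9]
width: 0.0434
```

```bash
python3 -c "
from h import *
need(.542,.043,.1152)"
```

```text
t 21.35 F [-0.95 -0.96 -0.87] T [0.04 0.06 0.01] w 0.0434 dp [-0.6  0.1 -0. ] rv [-0.0004  0.0025 -0.0003] tcp [0.5426 0.0429 0.1152] qd [ 0.1 -0.1 -0.1 -0.1  0.  -0.  -0. ]
```

jog_arm(dp=[[0,0,-1],[0,0,-1],[0,0,0],[0,0,0],[0,0,0],[0,0,0],[0,0,0],[0,0,0]], rotation=[[0,0,0],[0,0,0],[0,0,0],[0,0,0],[0,0,0],[0,0,0],[0,0,0],[0,0,0]], grip=[-1,-1,-1,-1,-1,0.0,0.1,0.2])

```text
time: 22.15
tool_pos: [0.5433, 0.0429, 0.1141]
eef_rot: [180.0, 0.2, -173.2]
force: [-0.4, -0.2, -0.6]
width: 0.0492
```

```bash
python3 -c "
from h import *
need(.542,.043,.1152)
f=grab_frame('side'); cv2.imwrite('pics/s4.png',cv2.resize(f['color'][110:240,230:400,::-1],None,fx=4,fy=4))"
```

```text
t 22.15 F [-0.39 -0.25 -0.61] T [ 0.05 -0.   -0.  ] w 0.0492 dp [-1.3  0.1  1.1] rv [-0.0008  0.004  -0.0002] tcp [0.5433 0.0429 0.1141] qd [ 0.   0.1 -0.1  0.1  0.1 -0.2 -0. ]
```

View pics/s4.png

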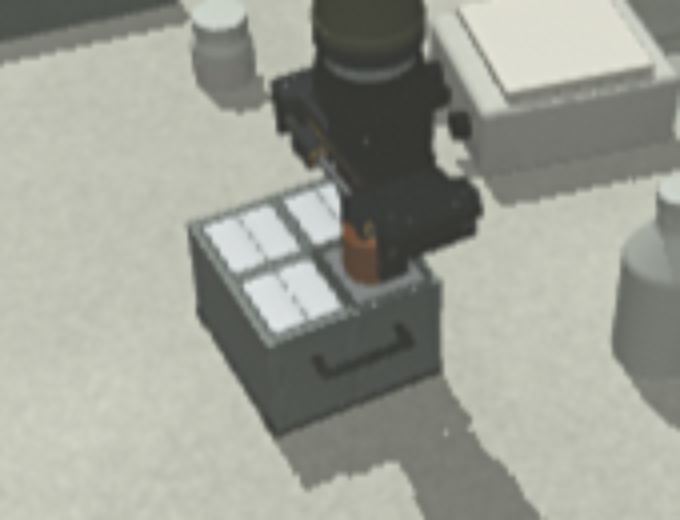

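jog_arm(dp=[[0,0,0],[0,0,0],[0,0,10],[0,0,15],[0,0,20],[0,0,15],[0,0,8],[0,0,0]], rotation=[[0,0,0],[0,0,0],[0,0.003,0],[0,0,0],[0,0,0],[0,0,0],[0,0,0],[0,0,0]], grip=[0.4,0.6,0.7,0.7,0.7,0.7,0.7,0.7])

```text
time: 23.0
tool_pos: [0.5431, 0.0427, 0.1867]
eef_rot: [180.0, 0.0, -173.2]
force: [0.3, 0.8, -0.1]
width: 0.0739
```

```bash
python3 -c "
from h import *
need(.542,.043,.170)
for n in ['side','wrist']:
  f=grab_frame(n); W=cloud(f)
  w=W.reshape(-1,3); w=w[np.isfinite(w[:,0])]
  cap=w[(w[:,2]>.155)&(w[:,2]<.170)&(np.hypot(w[:,0]-.542,w[:,1]-.043)<.018)]
  print(n,len(cap),cap.min(0) if len(cap) else 0,cap.max(0) if len(cap) else 0)
  cv2.imwrite('pics/%s5.png'%n,f['color'][:,:,::-1])"
```

```text
t 23.0 F [ 0.28  0.8  -0.06] T [ 0.07  0.01 -0.02] w 0.0739 dp [ -1.1   0.3 -16.7] rv [-0.0006  0.0007  0.0001] tcp [0.5431 0.0427 0.1867] qd [-0.  -0.1 -0.1  0.4  0.  -0.1 -0.1]
side 58 [0.52624899 0.02756405 0.15530201] [0.55172514 0.05753862 0.16506979]
wrist 1283 [0.52763423 0.02851788 0.15527293] [0.55484611 0.05588474 0.16511263]
```

View pics/side5.png

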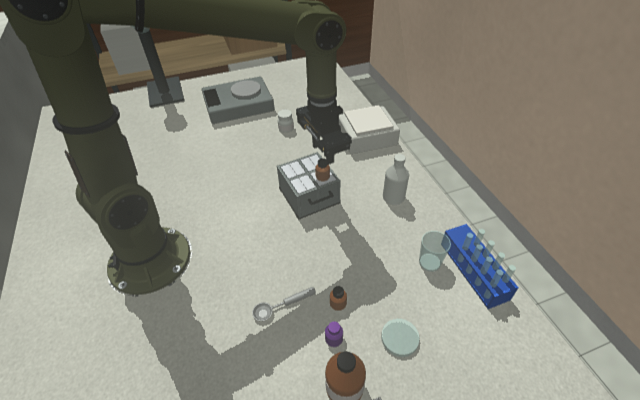

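View pics/wrist5.png

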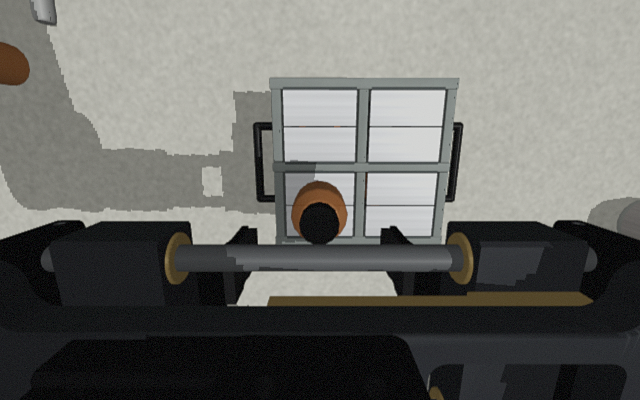

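jog_arm(dp=[[-1,0,0],[0,0,0],[0,0,0],[0,0,0],[0,0,0],[0,0,0],[0,0,-5],[0,0,-5]], rotation=[[0,0,0],[0,0,0],[0,0,0],[0,0,0],[0,0,0],[0,0,0],[0,0,0],[0,0,0]], grip=[-1,-1,-1,-1,-1,-1,-1,-1])

```text
time: 23.9
tool_pos: [0.5397, 0.0425, 0.1719]
eef_rot: [-180.0, -0.4, -173.2]
force: [0.4, 0.7, -1.0]
width: 0.018
```

```bash
python3 -c "
from h import *
need(.5418,.0425,.165)"
```

```text
t 23.9 F [ 0.43  0.73 -0.96] T [0.03 0.   0.  ] w 0.018 dp [ 2.1  0.  -6.9] rv [ 0.0011 -0.0061  0.0001] tcp [0.5397 0.0425 0.1719] qd [ 0.4  2.3 -0.1  3.5 -1.1 -6.1  0.8]
```

jog_arm(dp=[[1,0,2],[0.5,0,0],[0,0,0],[0,0,-1],[0,0,-2],[0,0,-1],[0,0,0],[0,0,0]], rotation=[[0.001,-0.006,0],[0,0,0],[0,0,0],[0,0,0],[0,0,0],[0,0,0],[0,0,0],[0,0,0]], grip=[-1,-1,-1,-1,-1,-1,-1,-1])

```text
time: 24.7
tool_pos: [0.5408, 0.0424, 0.1688]
eef_rot: [-180.0, -0.1, -173.2]
force: [0.4, 0.1, 0.4]
width: 0.0004
```

```bash
python3 -c "
from h import *
need(.5418,.0425,.165)"
```

```text
t 24.7 F [0.39 0.14 0.45] T [0.08 0.03 0.06] w 0.0004 dp [ 1.   0.1 -3.8] rv [ 0.0004 -0.0009  0.0002] tcp [0.5408 0.0424 0.1688] qd [0.  0.1 0.  0.2 0.  0.1 0. ]
```

jog_arm(dp=[[0.5,0,-2],[0,0,-2],[0,0,-2],[0,0,-2],[0,0,-2],[0,0,-2],[0,0,-2],[0,0,-2]], rotation=[[0,0,0],[0,0,0],[0,0,0],[0,0,0],[0,0,0],[0,0,0],[0,0,0],[0,0,0]], grip=[-1,-1,-1,-1,-1,-1,-1,-1])

```text
time: 25.5
tool_pos: [0.5429, 0.0426, 0.1533]
eef_rot: [180.0, 0.2, -173.2]
force: [0.0, -0.5, 1.7]
width: 0.0004
```

```bash
python3 -c "
from h import *
need(.5418,.0425,.165)
f=grab_frame('side'); cv2.imwrite('pics/s6.png',cv2.resize(f['color'][110:240,230:400,::-1],None,fx=4,fy=4))"
```

```text
t 25.5 F [ 0.05 -0.49  1.69] T [0.01 0.09 0.01] w 0.0004 dp [-1.1 -0.1 11.7] rv [-0.0005  0.0027  0.0001] tcp [0.5429 0.0426 0.1533] qd [ 0.1  1.1  0.   1.5 -0.5 -2.4  0.4]
```

View pics/s6.png

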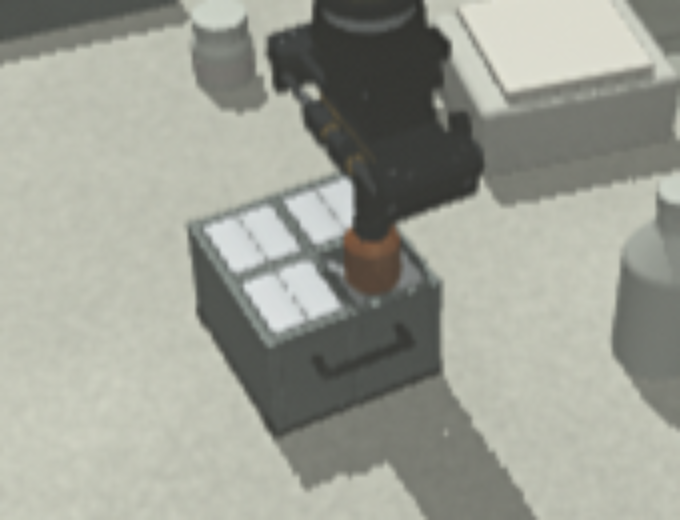

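jog_arm(dp=[[-0.5,0,-2],[0,0,-2.5],[0,0,-2.5],[0,0,-2.5],[0,0,-2.5],[0,0,-2.5],[0,0,-2.5],[0,0,-2.5]], rotation=[[0,0.002,0],[0,0,0],[0,0,0],[0,0,0],[0,0,0],[0,0,0],[0,0,0],[0,0,0]], grip=[-1,-1,-1,-1,-1,-1,-1,-1])

```text
time: 26.35
tool_pos: [0.5407, 0.0424, 0.1301]
eef_rot: [-180.0, -0.2, -173.2]
force: [-0.4, 0.6, 0.2]
width: 0.0003
```

```bash
python3 -c "
from h import *
need(.5418,.0425,.0685)
f=grab_frame('side'); cv2.imwrite('pics/s7.png',cv2.resize(f['color'][110:240,230:400,::-1],None,fx=4,fy=4))"
```

```text
t 26.35 F [-0.35  0.59  0.18] T [0.03 0.04 0.01] w 0.0003 dp [  1.1   0.1 -61.6] rv [ 0.0004 -0.0032  0.0001] tcp [0.5407 0.0424 0.1301] qd [ 0.3  1.7 -0.1  1.7 -0.7 -3.1  0.6]
```

View pics/s7.png

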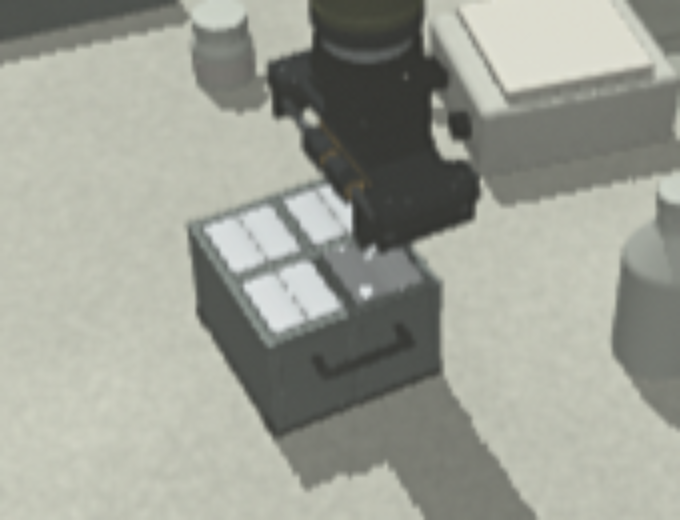

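jog_arm(dp=[[1,0,-5],[0,0,-6],[0,0,-6],[0,0,-6],[0,0,-6],[0,0,-6],[0,0,-6],[0,0,-5]], rotation=[[0,-0.003,0],[0,0,0],[0,0,0],[0,0,0],[0,0,0],[0,0,0],[0,0,0],[0,0,0]], grip=[-1,-1,-1,-1,-1,-1,-1,-1])

```text
time: 27.2
tool_pos: [0.5424, 0.0425, 0.0806]
eef_rot: [-180.0, 0.1, -173.2]
force: [0.1, -0.4, 1.4]
width: 0.0003
```

```bash
python3 -c "
from h import *
need(.5418,.0425,.0685)"
```

```text
t 27.2 F [ 0.14 -0.36  1.37] T [0.02 0.11 0.07] w 0.0003 dp [ -0.6   0.  -12.1] rv [ 0.0002  0.0014 -0.    ] tcp [0.5424 0.0425 0.0806] qd [ 0.7  3.7 -0.4  2.6 -1.8 -6.2  1.4]
```

jog_arm(dp=[[0,0,-1],[0,0,-2],[0,0,-2],[0,0,-1],[0,0,-1],[0,0,-1],[0,0,-1],[0,0,-1]], rotation=[[0,0,0],[0,0,0],[0,0,0],[0,0,0],[0,0,0],[0,0,0],[0,0,0],[0,0,0]], grip=[-1,-1,-1,-1,-1,-1,-1,-1])

```text
time: 28.0
tool_pos: [0.5421, 0.0424, 0.0692]
eef_rot: [-180.0, 0.0, -173.2]
force: [0.1, 0.2, 1.4]
width: 0.0005
```

```bash
python3 -c "
from h import *
need(.5418,.0425,.0685)"
```

```text
t 28.0 F [0.07 0.24 1.36] T [0.03 0.01 0.03] w 0.0005 dp [-0.3  0.1 -0.7] rv [0.0004 0.0007 0.    ] tcp [0.5421 0.0424 0.0692] qd [ 0.1  0.8  0.1  0.4 -0.3 -1.2  0.2]
```

jog_arm(dp=[[0,0,-1],[0,0,-1],[0,0,-1],[0,0,-1],[0,0,0],[0,0,0],[0,0,0],[0,0,0]], rotation=[[0,0,0],[0,0,0],[0,0,0],[0,0,0],[0,0,0],[0,0,0],[0,0,0],[0,0,0]], grip=[-1,-1,-1,-1,-1,-1,-1,-1])

```text
time: 28.8
tool_pos: [0.5424, 0.0425, 0.0675]
eef_rot: [180.0, 0.0, -173.2]
force: [-0.4, 0.0, 1.1]
width: 0.0004
```

```bash
python3 -c "
from h import *
need(.5418,.0425,.0685)"
```

```text
t 28.8 F [-0.36  0.04  1.07] T [ 0.05  0.24 -0.04] w 0.0004 dp [-0.6  0.   1. ] rv [-0.0006  0.0008  0.0001] tcp [0.5424 0.0425 0.0675] qd [-0.1 -0.  -0.  -0.  -0.1 -0.1  0.1]
```

The tips stop at 67.5 mm, the stored-vial height: vial B stands on the floor of cell 2. Now vial A.

jog_arm(dp=[[0,0,12],[0,0,25],[0,0,25],[-5,-25,25],[-12,-45,0],[-12,-45,0],[-12,-45,0],[-12,-45,0]], rotation=[[0,0,0],[0,0,0],[0,0,0],[0,0,0],[0,0,0],[0,0,0],[0,0,0],[0,0,0]], grip=[-1,-1,-1,-1,1,1,1,1])

```text
time: 29.6
tool_pos: [0.4896, -0.1603, 0.1632]
eef_rot: [179.9, 0.4, -172.2]
force: [0.6, -0.8, 0.2]
width: 0.0249
```

```bash
python3 -c "
from h import *
need(.448,-.3176,.1)"
```

```text
t 29.6 F [ 0.62 -0.79  0.22] T [-0.01  0.    0.02] w 0.0249 dp [ -41.6 -157.3  -63.2] rv [-0.0019  0.0068 -0.0168] tcp [ 0.4896 -0.1603  0.1632] qd [30.6  0.1 24.8 -0.9 -2.2  0.1 55.9]
```

jog_arm(dp=[[-12,-45,0],[-12,-45,0],[-10,-30,0],[-4,-15,0],[0,-2,-8],[0,0,-15],[0,0,-8],[0,0,0]], rotation=[[-0.002,0.007,-0.017],[0,0,0],[0,0,0],[0,0,0],[0,0,0],[0,0,0],[0,0,0],[0,0,0]], grip=[1,1,1,1,1,1,1,1])

```text
time: 30.4
tool_pos: [0.447, -0.3085, 0.1351]
eef_rot: [-179.9, 0.3, -173.8]
force: [0.4, 0.7, 0.4]
width: 0.0845
```

```bash
python3 -c "
from h import *
need(.448,-.3176,.1)
f=grab_frame('wrist'); W=cloud(f); cv2.imwrite('pics/w8.png',f['color'][:,:,::-1])
t=trace('wrist','vialA_mid')
for d in t:
    w=W[d['pixels']]; w=w[(w[:,2]>.057)&(w[:,2]<.07)]; print(d['score'],d['centre'],len(w),w.min(0) if len(w) else 0,w.max(0) if len(w) else 0)
"
```

```text
t 30.4 F [0.38 0.67 0.35] T [ 0.   -0.   -0.01] w 0.0845 dp [  1.   -9.1 -35.1] rv [0.0019 0.0059 0.011 ] tcp [ 0.447  -0.3085  0.1351] qd [-0.8  0.  -0.6  0.3 -0.3  0.1 -0.3]
0.94 [141.1, 221.5] 946 [ 0.39055776 -0.41463169  0.05707882] [ 0.41767558 -0.38722491  0.06397281]
0.72 [201.4, 307.6] 798 [ 0.43429345 -0.3309049   0.05703566] [ 0.46116106 -0.30387227  0.06368392]
0.68 [222.6, 621.4] 0 0 0
```

View pics/w8.png

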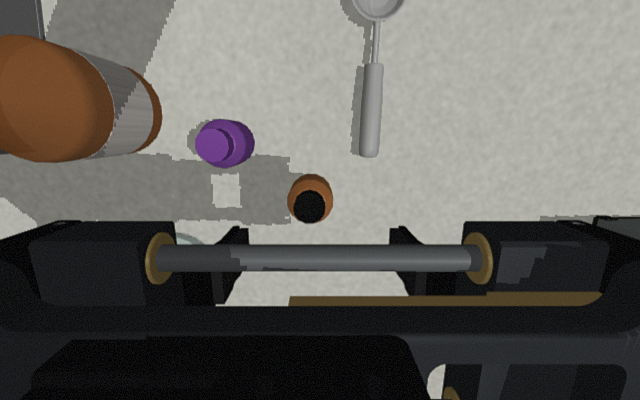

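jog_arm(dp=[[0,-5,0],[0,-3,-8],[0,0,-14],[0,0,-14],[0,0,-12],[0,0,-6],[0,0,-2],[0,0,0]], rotation=[[0.002,0.006,0.011],[0,0,0],[0,0,0],[0,0,0],[0,0,0],[0,0,0],[0,0,0],[0,0,0]], grip=[1,1,1,1,1,1,1,1])

```text
time: 31.3
tool_pos: [0.4479, -0.3157, 0.0745]
eef_rot: [180.0, -0.0, -173.0]
force: [0.5, 0.6, -0.2]
width: 0.0871
```

```bash
python3 -c "
from h import *
need(.4477,-.3174,.012)"
```

```text
t 31.3 F [ 0.54  0.62 -0.19] T [ 0.07  0.1  -0.01] w 0.0871 dp [ -0.2  -1.7 -62.5] rv [-0.0003 -0.0006 -0.0042] tcp [ 0.4479 -0.3157  0.0745] qd [ 0.2  0.3  0.   0.  -0.1 -0.1  0. ]
```

jog_arm(dp=[[0,-1.5,-12],[0,0,-14],[0,0,-14],[0,0,-10],[0,0,-5],[0,0,-3],[0,0,0],[0,0,0]], rotation=[[0,0,-0.004],[0,0,0],[0,0,0],[0,0,0],[0,0,0],[0,0,0],[0,0,0],[0,0,0]], grip=[1,1,1,1,1,1,1,0.6])

```text
time: 32.1
tool_pos: [0.448, -0.3175, 0.0115]
eef_rot: [-180.0, -0.0, -173.2]
force: [0.0, 0.1, -0.8]
width: 0.0843
```

```bash
python3 -c "
from h import *
need(.4477,-.3174,.012)"
```

```text
t 32.1 F [ 0.    0.09 -0.83] T [ 0.07 -0.02  0.01] w 0.0843 dp [-0.3  0.1  0.5] rv [ 0.     -0.0002  0.0002] tcp [ 0.448  -0.3175  0.0115] qd [ 0.   0.1  0.1 -0.1 -0.2 -0.1  0.2]
```

jog_arm(dp=[[0,0,1],[0,0,0],[0,0,0],[0,0,0],[0,0,0],[0,0,0],[0,0,0],[0,0,0]], rotation=[[0,0,0],[0,0,0],[0,0,0],[0,0,0],[0,0,0],[0,0,0],[0,0,0],[0,0,0]], grip=[-1,-1,-1,-1,-1,-1,-1,-1], squeeze=15)

```text
time: 32.9
tool_pos: [0.4493, -0.318, 0.0143]
eef_rot: [-179.9, 0.2, -173.2]
force: [-0.6, -0.4, 0.0]
width: 0.0433
```

```bash
python3 -c "
from h import *
need(.4477,-.3174,.012)"
```

```text
t 32.9 F [-0.56 -0.45  0.04] T [0.09 0.01 0.03] w 0.0433 dp [-1.6  0.6 -2.3] rv [ 0.0011  0.0031 -0.0001] tcp [ 0.4493 -0.318   0.0143] qd [-0.1  0.   0.   0.1  0.   0.   0. ]
```

jog_arm(dp=[[0,0,8],[0,0,20],[0,0,30],[0,0,30],[0,10,30],[0,25,20],[1,40,0],[1,45,0]], rotation=[[0.001,0.003,0],[0,0,0],[0,0,0],[0,0,0],[0,0,0],[0,0,0],[0,0,0],[0,0,0]], grip=[-1,-1,-1,-1,-1,-1,-1,-1])

```text
time: 33.7
tool_pos: [0.4467, -0.2023, 0.1598]
eef_rot: [-179.8, -0.2, -174.1]
force: [0.2, 0.1, -1.5]
width: 0.0432
```

jog_arm(dp=[[1,45,0],[1,45,0],[1,45,0],[1,40,0],[1,25,0],[0,10,0],[0,0,0],[0,0,0]], rotation=[[0,0,0],[0,0,0],[0,0,0],[0,0,0],[0,0,0],[0,0,0],[0,0,0],[0,0,0]], grip=[-1,-1,-1,-1,-1,-1,-1,-1])

```text
time: 34.5
tool_pos: [0.4501, 0.0188, 0.1642]
eef_rot: [-179.8, 0.2, -173.9]
force: [-0.7, -0.7, -1.6]
width: 0.0436
```

```bash
python3 -c "
from h import *
need(.4665,.1065,.117)"
```

```text
t 34.5 F [-0.74 -0.74 -1.62] T [-0.01  0.02  0.03] w 0.0436 dp [ 16.4  87.7 -47.2] rv [0.0028 0.003  0.0114] tcp [0.4501 0.0188 0.1642] qd [ 0.2 -0.1  0.3 -0.   0.4  0.1  0.1]
```

jog_arm(dp=[[4,15,0],[4,25,0],[4,22,0],[3,12,-3],[1,4,-6],[0,0,-10],[0,0,-8],[0,0,-2]], rotation=[[0.003,0.003,0.011],[0,0,0],[0,0,0],[0,0,0],[0,0,0],[0,0,0],[0,0,0],[0,0,0]], grip=[-1,-1,-1,-1,-1,-1,-1,-1])

```text
time: 35.3
tool_pos: [0.4683, 0.0918, 0.1322]
eef_rot: [-179.9, -0.1, -174.0]
force: [-0.4, -0.3, -1.0]
width: 0.0431
```

```bash
python3 -c "
from h import *
need(.4665,.1065,.117)"
```

```text
t 35.3 F [-0.42 -0.34 -0.97] T [ 0.02  0.01 -0.03] w 0.0431 dp [ -1.8  14.7 -15.2] rv [ 0.0014 -0.0013  0.0148] tcp [0.4683 0.0918 0.1322] qd [ 0.8  1.2  0.5  1.5 -0.2 -2.6  0.6]
```

jog_arm(dp=[[-1,6,0],[-1,6,0],[0,2,0],[0,0,-2],[0,0,-3],[0,0,-2],[0,0,0],[0,0,0]], rotation=[[0.001,-0.001,0.014],[0,0,0],[0,0,0],[0,0,0],[0,0,0],[0,0,0],[0,0,0],[0,0,0]], grip=[-1,-1,-1,-1,-1,-1,-1,-1])

```text
time: 36.1
tool_pos: [0.466, 0.1055, 0.1247]
eef_rot: [-180.0, 0.0, -173.3]
force: [0.6, -0.9, -2.0]
width: 0.0435
```

```bash
python3 -c "
from h import *
need(.4665,.1065,.1145)"
```

```text
t 36.1 F [ 0.64 -0.86 -1.98] T [ 0.1  -0.02 -0.04] w 0.0435 dp [  0.5   1.  -10.2] rv [0.0003 0.0001 0.0019] tcp [0.466  0.1055 0.1247] qd [ 0.1  0.1  0.1  0.1  0.1 -0.  -0.1]
```

jog_arm(dp=[[0,1,-1],[0,0,-1.5],[0,0,-1.5],[0,0,-1.5],[0,0,-1.5],[0,0,-1],[0,0,-1],[0,0,0]], rotation=[[0,0,0.002],[0,0,0],[0,0,0],[0,0,0],[0,0,0],[0,0,0],[0,0,0],[0,0,0]], grip=[-1,-1,-1,-1,-1,-1,-1,-1])

```text
time: 36.9
tool_pos: [0.4663, 0.1064, 0.1152]
eef_rot: [-180.0, 0.0, -173.2]
force: [-0.4, -1.0, 0.6]
width: 0.0431
```

```bash
python3 -c "
from h import *
need(.4665,.1065,.1145)"
```

```text
t 36.9 F [-0.38 -0.98  0.65] T [-0.05  0.11  0.02] w 0.0431 dp [ 0.2  0.1 -0.7] rv [0.0002 0.0004 0.0001] tcp [0.4663 0.1064 0.1152] qd [ 0.  -0.  -0.  -0.1  0.  -0.   0. ]
```

jog_arm(dp=[[0,0,-1],[0,0,0],[0,0,0],[0,0,0],[0,0,0],[0,0,0],[0,0,0],[0,0,0]], rotation=[[0,0,0],[0,0,0],[0,0,0],[0,0,0],[0,0,0],[0,0,0],[0,0,0],[0,0,0]], grip=[-1,-1,0.0,0.05,0.1,0.2,0.3,0.4])

```text
time: 37.7
tool_pos: [0.4671, 0.1067, 0.1151]
eef_rot: [180.0, 0.1, -173.2]
force: [-0.1, 0.7, 0.3]
width: 0.0578
```

jog_arm(dp=[[0,0,0],[0,0,0],[0,0,10],[0,0,15],[0,0,20],[0,0,13],[0,0,6],[0,0,0]], rotation=[[0,0,0],[0,0,0],[0,0,0],[0,0,0],[0,0,0],[0,0,0],[0,0,0],[0,0,0]], grip=[0.5,0.6,0.7,0.7,0.7,0.7,0.7,0.7])

```text
time: 38.5
tool_pos: [0.467, 0.1065, 0.1837]
eef_rot: [180.0, 0.2, -173.2]
force: [-0.3, 0.4, -0.2]
width: 0.0742
```

```bash
python3 -c "
from h import *
need(.4665,.1065,.170)
for n in ['wrist']:
  f=grab_frame(n); W=cloud(f)
  w=W.reshape(-1,3); w=w[np.isfinite(w[:,0])]
  cap=w[(w[:,2]>.155)&(w[:,2]<.170)&(np.hypot(w[:,0]-.4665,w[:,1]-.1065)<.018)]
  print(n,len(cap),cap.min(0) if len(cap) else 0,cap.max(0) if len(cap) else 0)
  cv2.imwrite('pics/%s9.png'%n,f['color'][:,:,::-1])"
```

```text
t 38.5 F [-0.28  0.4  -0.24] T [ 0.04 -0.04  0.03] w 0.0742 dp [ -0.5   0.  -13.7] rv [-0.0007  0.0029  0.0004] tcp [0.467  0.1065 0.1837] qd [-0.1 -0.1 -0.2  0.3  0.1 -0.1 -0. ]
wrist 1302 [0.45178716 0.09223871 0.15514453] [0.47807198 0.11975633 0.16523974]
```

View pics/wrist9.png

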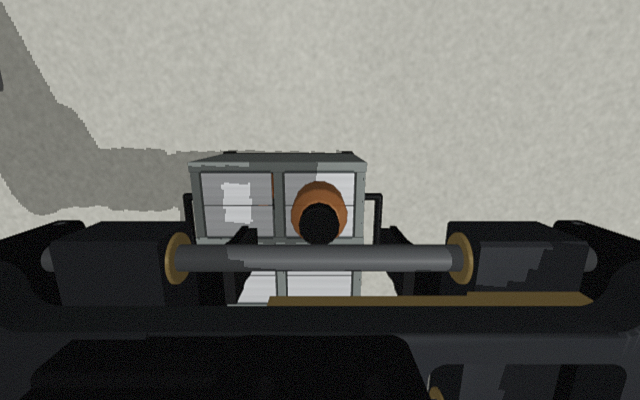

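Vial A stands on cell 1's flaps (cap around pixel (222,320), centred near x 0.466, y 0.106). Closing the fingers above it and pressing.

jog_arm(dp=[[0,0,2],[0,0,0],[0,0,0],[0,0,0],[0,0,0],[0,0,0],[0,0,0],[0,0,-2]], rotation=[[0,0.002,0],[0,0,0],[0,0,0],[0,0,0],[0,0,0],[0,0,0],[0,0,0],[0,0,0]], grip=[-1,-1,-1,-1,-1,-1,-1,-1])

```text
time: 39.35
tool_pos: [0.465, 0.1059, 0.1803]
eef_rot: [-179.9, -0.3, -173.2]
force: [-0.6, -0.5, -0.2]
width: 0.0178
```

jog_arm(dp=[[0,0,-4],[0,0,-4],[0,0,-4],[0,0,-2],[0,0,-2],[0,0,0],[0,0,0],[0,0,0]], rotation=[[0,0,0],[0,0,0],[0,0,0],[0,0,0],[0,0,0],[0,0,0],[0,0,0],[0,0,0]], grip=[-1,-1,-1,-1,-1,-1,-1,-1])

```text
time: 40.15
tool_pos: [0.4653, 0.106, 0.163]
eef_rot: [-179.9, -0.3, -173.2]
force: [-0.6, 0.4, 0.9]
width: 0.0008
```

```bash
python3 -c "
from h import *
need(.4665,.1065,.165)"
```

```text
t 40.15 F [-0.61  0.39  0.9 ] T [0.03 0.06 0.04] w 0.0008 dp [1.2 0.5 2. ] rv [ 0.0015 -0.0043  0.0004] tcp [0.4653 0.106  0.163 ] qd [ 0.1 -0.1  0.1 -0.3 -0.   0.   0.1]
```

jog_arm(dp=[[0,0,-2],[0,0,-2],[0,0,-2],[0,0,-2],[0,0,-2],[0,0,-2],[0,0,-2],[0,0,-2]], rotation=[[0,-0.003,0],[0,0,0],[0,0,0],[0,0,0],[0,0,0],[0,0,0],[0,0,0],[0,0,0]], grip=[-1,-1,-1,-1,-1,-1,-1,-1])

```text
time: 40.95
tool_pos: [0.4656, 0.1061, 0.1462]
eef_rot: [-179.9, -0.0, -173.2]
force: [0.3, 0.1, 0.1]
width: 0.0005
```

```bash
python3 -c "
from h import *
need(.4665,.1065,.0685)
f=grab_frame('side'); cv2.imwrite('pics/s10.png',cv2.resize(f['color'][110:240,230:400,::-1],None,fx=4,fy=4))"
```

```text
t 40.95 F [0.34 0.05 0.09] T [0.   0.01 0.04] w 0.0005 dp [  0.9   0.4 -77.7] rv [ 0.001  -0.0001  0.0003] tcp [0.4656 0.1061 0.1462] qd [ 0.2  1.4  0.1  1.7 -0.3 -2.8  0.3]
```

View pics/s10.png

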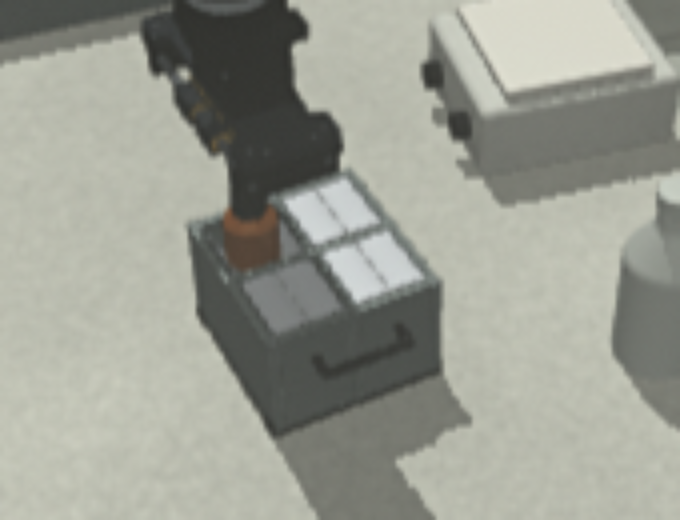

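Vial A is upright and sinking between the flaps. Keep pressing.

jog_arm(dp=[[0,0,-2],[0,0,-2.5],[0,0,-2.5],[0,0,-2.5],[0,0,-2.5],[0,0,-2.5],[0,0,-2.5],[0,0,-2.5]], rotation=[[0,0,0],[0,0,0],[0,0,0],[0,0,0],[0,0,0],[0,0,0],[0,0,0],[0,0,0]], grip=[-1,-1,-1,-1,-1,-1,-1,-1])

```text
time: 41.8
tool_pos: [0.4648, 0.1059, 0.1239]
eef_rot: [-179.9, -0.1, -173.2]
force: [-0.6, 0.2, -0.3]
width: 0.0008
```

```bash
python3 -c "
from h import *
need(.4665,.1065,.0685)"
```

```text
t 41.8 F [-0.63  0.17 -0.26] T [ 0.03  0.03 -0.01] w 0.0008 dp [  1.7   0.6 -55.4] rv [ 0.0017 -0.002   0.0004] tcp [0.4648 0.1059 0.1239] qd [ 0.1  1.6  0.1  1.6 -0.5 -3.4  0.4]
```

jog_arm(dp=[[0,0,-4],[0,0,-5],[0,0,-5],[0,0,-5],[0,0,-5],[0,0,-5],[0,0,-5],[0,0,-4]], rotation=[[0,0,0],[0,0,0],[0,0,0],[0,0,0],[0,0,0],[0,0,0],[0,0,0],[0,0,0]], grip=[-1,-1,-1,-1,-1,-1,-1,-1])

```text
time: 42.6
tool_pos: [0.4656, 0.1061, 0.0834]
eef_rot: [-179.9, -0.0, -173.2]
force: [0.0, -0.4, 2.0]
width: 0.0002
```

```bash
python3 -c "
from h import *
need(.4665,.1065,.0685)"
```

```text
t 42.6 F [ 0.03 -0.44  1.98] T [ 0.04 -0.02 -0.04] w 0.0002 dp [  0.9   0.4 -14.9] rv [ 0.0012 -0.0003  0.0003] tcp [0.4656 0.1061 0.0834] qd [ 0.3  3.   0.   2.1 -1.1 -5.4  0.8]
```

jog_arm(dp=[[0,0,-2],[0,0,-2],[0,0,-2],[0,0,-1],[0,0,-1],[0,0,-1],[0,0,-1],[0,0,0]], rotation=[[0,0,0],[0,0,0],[0,0,0],[0,0,0],[0,0,0],[0,0,0],[0,0,0],[0,0,0]], grip=[-1,-1,-1,-1,-1,-1,-1,-1])

```text
time: 43.4
tool_pos: [0.4651, 0.106, 0.0717]
eef_rot: [-179.9, -0.1, -173.2]
force: [-0.4, 0.1, 0.2]
width: 0.0006
```

jog_arm(dp=[[0,0,-1],[0,0,-1],[0,0,-1],[0,0,-1],[0,0,0],[0,0,0],[0,0,0],[0,0,0]], rotation=[[0,0,0],[0,0,0],[0,0,0],[0,0,0],[0,0,0],[0,0,0],[0,0,0],[0,0,0]], grip=[-1,-1,-1,-1,-1,-1,-1,-1])

```text
time: 44.2
tool_pos: [0.4652, 0.106, 0.0675]
eef_rot: [-179.9, -0.1, -173.2]
force: [-0.7, -0.5, -0.3]
width: 0.0006
```

Not yet an unambiguous stop; two more millimetres tell.

jog_arm(dp=[[0,0,-1],[0,0,-1],[0,0,-1],[0,0,-1],[0,0,0],[0,0,0],[0,0,0],[0,0,0]], rotation=[[0,0,0],[0,0,0],[0,0,0],[0,0,0],[0,0,0],[0,0,0],[0,0,0],[0,0,0]], grip=[-1,-1,-1,-1,-1,-1,-1,-1])

```text
time: 45.0
tool_pos: [0.4657, 0.1061, 0.0675]
eef_rot: [-180.0, -0.1, -173.2]
force: [-0.8, 0.4, 1.6]
width: 0.0003
```

```bash
python3 -c "
from h import *
need(.4665,.1065,.0685)"
```

```text
t 45.0 F [-0.79  0.43  1.57] T [ 0.03  0.09 -0.03] w 0.0003 dp [0.8 0.4 1. ] rv [ 0.0003 -0.0013  0.0006] tcp [0.4657 0.1061 0.0675] qd [-0.   0.  -0.1 -0.1  0.1  0.  -0.1]
```

Stopped at 67.5 mm, as for the others: standing on the floor. Now withdraw and look.

jog_arm(dp=[[0,0,10],[0,0,20],[0,0,25],[0,0,30],[0,0,30],[0,0,25],[0,0,10],[0,0,0]], rotation=[[0,0,0],[0,0,0],[0,0,0],[0,0,0],[0,0,0],[0,0,0],[0,0,0],[0,0,0]], grip=[-1,-1,-1,-1,-1,-1,-1,-1])

```text
time: 45.8
tool_pos: [0.4638, 0.105, 0.2258]
eef_rot: [-180.0, -0.1, -173.3]
force: [0.2, 0.1, -0.0]
width: 0.0003
```

jog_arm(dp=[[-5,15,0],[-8,30,0],[-8,35,0],[-8,35,0],[-5,20,0],[0,8,0],[0,0,0],[0,0,0]], rotation=[[0,0,0],[0,0,0],[0,0,0],[0,0,0],[0,0,0],[0,0,0],[0,0,0],[0,0,0]], grip=[-1,-1,-1,-1,-1,-1,-1,-1])

```text
time: 46.6
tool_pos: [0.4247, 0.2475, 0.2163]
eef_rot: [-179.5, -0.8, -173.6]
force: [0.5, 0.0, -0.2]
width: 0.0004
```

```bash
python3 -c "
from h import *
st()
for n in ['scene','side']:
  f=grab_frame(n); cv2.imwrite('pics/%s11.png'%n,f['color'][:,:,::-1]); W=cloud(f)
  w=W.reshape(-1,3); w=w[np.isfinite(w[:,0])]
  for i,c in enumerate([(.4745,.0347),(.466,.1062),(.542,.0428),(.5335,.1143)]):
    q=w[(np.hypot(w[:,0]-c[0],w[:,1]-c[1])<.02)&(w[:,2]<.15)]; print(n,i,len(q),np.round(np.percentile(q[:,2],[2,50,98]),4))
"
```

```text
{'time': np.float64(46.6), 'tool_pos': array([0.4247, 0.2475, 0.2163]), 'eef_rot': array([-179.5297,   -0.8314, -173.5869]), 'force': array([ 0.45  ,  0.0325, -0.1788]), 'width': np.float64(0.0004), 'joint_positions': array([-3.960920e+01, -5.570000e-02,  6.252000e+00,  1.050065e+02,
        5.010000e-02,  7.600320e+01,  6.304680e+01])}
scene 0 129 [0.0654 0.1003 0.1043]
scene 1 115 [0.0967 0.101  0.1047]
scene 2 128 [0.0967 0.1007 0.1047]
scene 3 119 [0.0956 0.1007 0.1055]
side 0 100 [0.097  0.1001 0.1032]
side 1 90 [0.0966 0.1001 0.1032]
side 2 94 [0.0961 0.1002 0.1038]
side 3 80 [0.0966 0.1    0.1031]
```

View pics/side11.png

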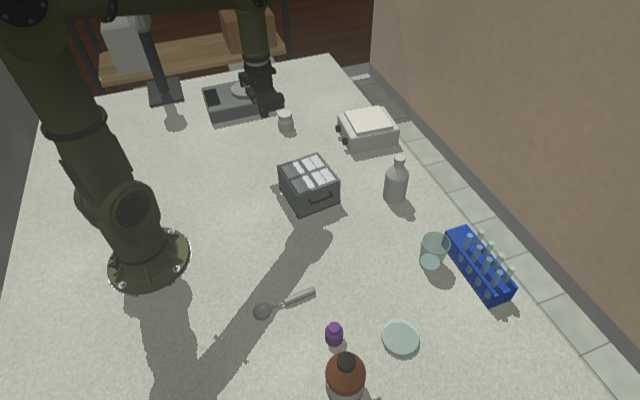

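View pics/scene11.png

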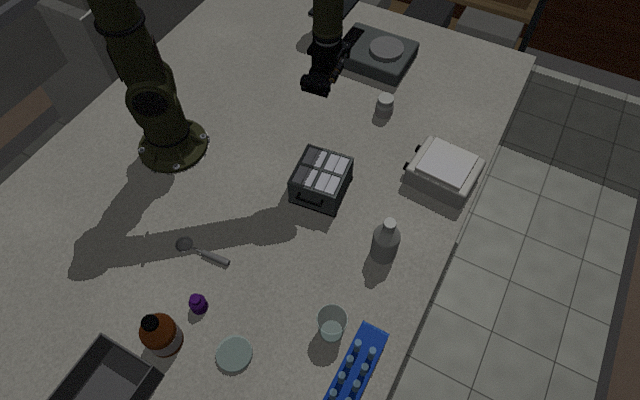

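All four flap pairs are shut and level, the bystanders are unmoved, and the arm is clear.

```bash
python3 -c "
from rig import *
print(close_job())"
```

```text
the job is handed in; nothing more can be done
None
```

Both amber vials are in the dark-storage crate, vial B in cell 2 and vial A in cell 1, and the job was handed in at about 46.7 s. No verdict was reported.

- **Finding the empty cells:** I felt through the flaps with the closed fingertips. Cells 1 and 2 were empty, as the tips went well below cap height without resistance. Cell 0 was taken, with a firm stop at 67.8 mm. I did not probe cell 3; by the count of two stored vials it must be taken.
- **Placing:** Each vial was set upright on its flaps, checked by camera, and pressed down with little force (under 2 N at the readings I took).
- **Final checks:** After pressing, the tips stopped at 67.5 mm above both vials, which is the height of a stored cap. That fits both vials standing upright on their floors, but the closed flaps meant I couldn't see them. The last pictures show all four flap pairs shut and level, no bystander visibly moved, and the arm clear of everything.
- **One fault:** The stop on the stored vial in cell 0 reached about 19 N, firmer than the "gently" you asked for. The depth stayed at cap level and its flaps closed normally afterwards, so I saw no sign that vial had shifted.

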